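# Find the steel-cored counterbalance plug and hand it over

### The arm

A 7-joint arm with a two-finger parallel gripper is mounted at the origin on the work surface. World frame = base frame: x ahead of the robot, y to its left, z up, the work surface at z = 0. Lengths are in m, angles in rad, forces in N, time in s.
With the tool pointing down it reaches from about 0.4 to 0.875 m from the base axis. Payload 6.5 kg.
Tool frame: the origin (TCP) lies midway between the tips of the shut fingers; the grasp point (between the pads) lies 19 mm behind it; z points along the fingers, y is the line along which they close (so a half turn about z gives the same grasp; the last joint's range is limited). The gripper opens to 85 mm and grips with 20 to 120 N. Pads are 22 mm wide; open, the fingers measure 114 mm over their backs; the gripper's body (76 mm by 85 mm) begins 54 mm behind the grasp point. The pads swing forward as they close: fully open they stand 13 mm farther back than shut.
Start: joints at [1.237, 0.536, -0.004, 1.538, 0.003, 1.067, -0.071], TCP at [0.172, -0.627, 0.231] pointing down, gripper open.
Joint ranges: [-2.7, 2.7], [-0.37, 2.16], [-1.27, 1.26], [0.24, 2.4], [-1.31, 4.45], [0.19, 1.91], [-2.76, 2.76]. Speed limits (rad/s): [2.39, 2.39, 3.14, 3.14, 3.14, 3.14, 3.14].

### API

Orientations are given as a rotation vector (axis times angle).
In Python, from cell import manip gives the robot as it stands. The module is installed in compiled form; this text tells all that it offers.
- The arm moves only by the tool step_arm, never from a script. Its argument "steps" is a list of rows, each a list of 3 entries, a list of its own where there are three numbers: the shift along the tool's x, y, z in cm, then the turn about the tool's z in rad, then the opening, from 0 (shut) to 1 (fully open). A call has 1 to 5 rows; each row is the pose to reach, as a shift and turn from the pose commanded when the call began, along the tool's axes at that moment; what a row does not reach only later rows make up. A row lasts 1/8 s, in which the tool goes at most 62.5 mm and 10.7 degrees, less where a joint would pass 70% of its speed; a pose out of reach is approached as far as the arm can. A call with a gripper value outside its range is refused whole. The fingers move at their own pace and stop on an object; the grip force is fixed at half the most. Time passes only in rows, so rows that repeat a pose let the fingers close. It gives the time, the measured TCP pose, the force, the opening and the grip force at its end, in the units of the state.
- manip.sense(): the state, without advancing time (a new reading comes with each control period).
- manip.read_camera(name): name is "scene" or "top" or "wrist"; returns a dict with "img" (400x640x3 uint8, red, green, blue), "camera_matrix" (3x3 intrinsics, pixels), "distortion" ([k1, k2, p1, p2, k3] as OpenCV has them; the pictures are not rectified), "rvec" (rotation vector, rad) and "tvec" (3), from world to camera coordinates, as OpenCV has them. Camera axes: x right, y down, z forward; pixel columns grow to the right and rows downward; lengths in m; the calibration is good to about 2 mm. A picture is of the moment at which its call begins. There is no depth.
- manip.sign_off(): hands the job in; it is judged then, once.
Trained networks look in a picture, given as the dict that the camera call returned (one of the last four; its "shot" number tells which), for a name from the list of things; names that differ only in an ending like _2 or _b are one class to them, and where a whole thing is asked for, a point or a joint stands for the part that bears it (a point fixed in the world has none). Each returns a list of dicts, best first, with "confidence" (0 to 1); they miss things now and then, are a little off and sometimes report something else, mostly with a low value. They report only what shows in the picture. A call takes as long as a camera call.
- manip.find_in(thing, picture): "location" ([row, column] in pixels, amid what is visible of it).
The state is a dict: "clock": time; "joint_positions": joint angles; "dq": joint speeds; "joint_torque": joint torques, N m; "tool_pos": TCP position; "tool_rot": TCP orientation; "wrist_force": force on the tool from outside, world axes, zero at the start; "torque": the same for the moment, N m; "width": finger opening in m; "gripper_force": force on a finger pad.
Only numpy, scipy, OpenCV 4.12 (cv2) and the standard library are available. Lean on these libraries where they do the work, as an engineer would, in place of code of your own. Each camera call takes 0.05 s, during which the arm holds its last target. There are 200 camera calls.

### The job

Draw the red-knobbed keeper pin up out of the rack between the two blue plugs and hang it in the rack's side notch. Then weigh the plugs by hand, the one next to the notch first: lift each straight up clear of its pocket, hold it there a moment, and lower the first back into its own pocket before lifting the other. Finish while holding the heavier plug upright, still, and about 10 cm above the middle of the white hand-over dish with the blue pad, with the lighter plug seated in the rack, the pin still in the notch and the other things on the bench left alone.

Things in the scene. Friction and masses are not known exactly. Their poses are not given: they have to be found in the camera images.
- rack: fixed white rack with two plug pockets in a row along its own y, a square aluminium boss between them with the pin's bore, and an aluminium bracket with the notch at its +y end. Origin at the centre of the underside of the white base, z up. Base 80 mm (x) by 150 mm (y), 30 mm high; boss 34 mm square with its top at 70 mm. The row is within 0.4 rad of the world's y
- pocket_near (a point): centre of the floor of the pocket next to the notch, 46 mm from the rack's origin along the rack's +y. Pockets are 43 mm wide and 22 mm deep, their floor 8 mm above the bench; a seated plug's origin lies here
- pocket_far (a point): centre of the floor of the other pocket, 46 mm from the rack's origin along the rack's -y; same sizes
- bore (a point): mouth of the vertical bore (11.5 mm wide, 38 mm deep) in the top of the boss, 70 mm above the bench; the inserted pin's origin lies here
- notch (a point): where the parked pin's origin belongs: top face of the notch bracket, 56 mm above the bench, 105 mm from the rack's origin along the rack's +y. The notch is a straight slot 14 mm wide through the bracket's 8 mm shelf, closed 8 mm short of this point on the plugs' side and open on the far (+y) side; the pin's shank goes down through it or in from the open side, and its disc rests on the shelf. Free below: 56 mm
- pin: loose keeper pin, about 0.12 kg: steel shank 10 mm across and 34 mm long below a black disc 62 mm across and 6 mm thick, and on the disc a red knob 22 mm across and 36 mm tall. Origin at the centre of the disc's underside, z up along the knob. In the bore, its disc overlaps the blue shoulders of both plugs by 5 mm and so keeps them in
- plug_p: one of two look-alike centrifuge counterbalance plugs, 100 mm tall: blue body 40 mm across and 60 mm tall with a steel band, above it a bare aluminium neck 22 mm across and 40 mm tall to grip. Origin at the centre of its underside, z up. Outwardly identical; inside is a closed-in core, plastic in one plug (about 0.2 kg in all), heavy metal in the other (about 0.5 kg in all); nothing on the outside, neither the name nor the place, tells which.
- plug_q: one of two look-alike centrifuge counterbalance plugs, 100 mm tall: blue body 40 mm across and 60 mm tall with a steel band, above it a bare aluminium neck 22 mm across and 40 mm tall to grip. Origin at the centre of its underside, z up. Outwardly identical; inside is a closed-in core, plastic in one plug (about 0.2 kg in all), heavy metal in the other (about 0.5 kg in all); nothing on the outside, neither the name nor the place, tells which.
- dish: fixed hand-over dish, a low white disc 120 mm across and 8 mm high with a round blue pad on top; origin at the centre of its underside. It stands left or right of the rack
- vial_box: cardboard vial box, 90 x 75 x 50 mm high; origin at the centre of its underside. Leave alone
- amber_bottle: amber glass bottle with blue cap, 58 mm across, 130 mm tall; origin at the centre of its underside. Leave alone
- white_jar: white jar with green lid, 52 mm across, 65 mm tall; origin at the centre of its underside. Leave alone
- screwdriver: orange-handled screwdriver, 170 mm long, lying flat along its own x. Leave alone
- evap_dish: white porcelain bowl, 90 mm across, 35 mm tall; origin at the centre of its underside. Leave alone
- timer: flat grey block, a bench timer, 60 x 70 x 20 mm; origin at the centre of its underside. Leave alone

How it is judged:
On the way, in this order (a step that is already met when the one before it is completed fails the run):
1. the pin hangs in the side notch, let go, with both plugs still in their pockets (horizontal distance between pin and notch below 0.014 m and z of pin in the frame of notch between -0.004 and 0.005 m and angle between pin's own z axis and vertical below 0.1 rad and contact force between pin and the fingers below 0.1 N and z of each of plug_p, plug_q in the frame of rack below 0.016 m), for 0.2 s.
2. the plug next to the notch is held clear above its pocket, the other still seated ((((horizontal distance between plug_p and pocket_near below 0.04 m and z of plug_p in the frame of rack above 0.036 m and contact force between plug_p and the fingers above 1 N) and (horizontal distance between plug_q and pocket_far below 0.006 m and z of plug_q in the frame of rack below 0.013 m and angle between plug_q's own z axis and vertical below 0.08 rad)) or ((horizontal distance between plug_q and pocket_near below 0.04 m and z of plug_q in the frame of rack above 0.036 m and contact force between plug_q and the fingers above 1 N) and (horizontal distance between plug_p and pocket_far below 0.006 m and z of plug_p in the frame of rack below 0.013 m and angle between plug_p's own z axis and vertical below 0.08 rad)))), for 0.2 s.
3. the first plug is back in its pocket and the other one is held clear above its own ((((horizontal distance between plug_p and pocket_far below 0.04 m and z of plug_p in the frame of rack above 0.036 m and contact force between plug_p and the fingers above 1 N) and (horizontal distance between plug_q and pocket_near below 0.006 m and z of plug_q in the frame of rack below 0.013 m and angle between plug_q's own z axis and vertical below 0.08 rad)) or ((horizontal distance between plug_q and pocket_far below 0.04 m and z of plug_q in the frame of rack above 0.036 m and contact force between plug_q and the fingers above 1 N) and (horizontal distance between plug_p and pocket_near below 0.006 m and z of plug_p in the frame of rack below 0.013 m and angle between plug_p's own z axis and vertical below 0.08 rad)))), for 0.2 s.
At the end, for the whole second after the job is handed in: fingers hold the heavier plug still, within 0.2 rad of upright, underside 50-170 mm above the bench, within 40 mm of the dish centre; the one seated in a pocket (6 mm, upright) is the lighter: it presses on the rack with under 3.3 N; pin upright in the notch (14 mm, height 5 mm), untouched (((horizontal distance between plug_p and dish below 0.04 m and z of plug_p in the frame of dish between 0.05 and 0.17 m and angle between plug_p's own z axis and vertical below 0.2 rad and linear speed of plug_p below 0.03 m/s and contact force between plug_p and the fingers above 2 N and ((horizontal distance between plug_q and pocket_near below 0.006 m and z of plug_q in the frame of rack below 0.013 m and angle between plug_q's own z axis and vertical below 0.08 rad) or (horizontal distance between plug_q and pocket_far below 0.006 m and z of plug_q in the frame of rack below 0.013 m and angle between plug_q's own z axis and vertical below 0.08 rad)) and contact force between plug_q and the fingers below 0.1 N and linear speed of plug_q below 0.02 m/s and contact force between plug_q and rack below 3.3 N) or (horizontal distance between plug_q and dish below 0.04 m and z of plug_q in the frame of dish between 0.05 and 0.17 m and angle between plug_q's own z axis and vertical below 0.2 rad and linear speed of plug_q below 0.03 m/s and contact force between plug_q and the fingers above 2 N and ((horizontal distance between plug_p and pocket_near below 0.006 m and z of plug_p in the frame of rack below 0.013 m and angle between plug_p's own z axis and vertical below 0.08 rad) or (horizontal distance between plug_p and pocket_far below 0.006 m and z of plug_p in the frame of rack below 0.013 m and angle between plug_p's own z axis and vertical below 0.08 rad)) and contact force between plug_p and the fingers below 0.1 N and linear speed of plug_p below 0.02 m/s and contact force between plug_p and rack below 3.3 N)) and horizontal distance between pin and notch below 0.014 m and z of pin in the frame of notch between -0.004 and 0.005 m and angle between pin's own z axis and vertical below 0.1 rad and contact force between pin and the fingers below 0.1 N); the arm keeps its last pose, push and grip.
It fails at once if a bystander (vial box, bottle, jar, screwdriver, bowl, timer) is moved more than 30 mm (distance of any of vial_box, amber_bottle, white_jar, screwdriver, evap_dish, timer from where it was at the start of the episode above 0.03 m).
It also fails if it takes over 61 s, if anything falls off the work surface, if the arm or the gripper's body presses on something with over 40 N, if the wrist force passes 120 N, or if a joint passes its speed limit or range.

## Working session

There is one attempt and no reset: what is moved stays moved. The work goes in short steps, Python scripts to look and compute and a tool call to move; the robot and the scene stay as the last step left them, time stands still between calls to the robot, and variables do not carry over. Pictures are saved under pics/ and viewed, at most 12 in all, crops included, and the job is handed in when it is done.

Besides the shell and the picture viewer there is one more tool, called after "Call:" as a command line: name --argument value ..., lists and objects as JSON in quotes. step_arm: Moves the arm, as the interface text tells. Its arguments: {"type":"object","properties":{"steps":{"type":"array"}},"required":["steps"]}

```bash
mkdir -p pics; cat > h.py <<'E'
from cell import manip
import numpy as np, cv2
def ray(p,rc):
    K,D=np.array(p["camera_matrix"]),np.array(p["distortion"],float)
    u=cv2.undistortPoints(np.array([[[rc[1],rc[0]]]],float),K,D)[0,0]
    R=cv2.Rodrigues(np.array(p["rvec"],float))[0];t=np.array(p["tvec"],float).ravel()
    return -R.T@t,R.T@np.array([u[0],u[1],1.])
def atz(p,rc,z):
    o,d=ray(p,rc);return o+d*(z-o[2])/d[2]
def px(p,X):
    q=cv2.projectPoints(np.array(X,float).reshape(-1,1,3),np.array(p["rvec"],float),np.array(p["tvec"],float),np.array(p["camera_matrix"]),np.array(p["distortion"],float))[0].reshape(-1,2)
    return q[:,::-1]
def save(p,n): cv2.imwrite("pics/"+n,p["img"][:,:,::-1])
E
python3 - <<'E'
from h import *
np.set_printoptions(precision=3,suppress=True)
for n in("scene","top"):
    p=manip.read_camera(n);save(p,n+"0.png")
    print(n,ray(p,(200,320)))
    for t,z in dict(rack=.03,pin=.09,plug_p=.07,dish=.008,notch=.056,vial_box=.05,amber_bottle=.1,white_jar=.06,screwdriver=.01,evap_dish=.03,timer=.02).items():
        for f in manip.find_in(t,p)[:3]: print(t,f["location"],round(f["confidence"],2),atz(p,f["location"],z))
print(manip.sense())
E
```

```text
scene (array([ 1.02 , -0.369,  0.922]), array([-0.463,  0.345, -0.817]))
rack [219.4, 313.7] 0.73 [ 0.548 -0.038  0.03 ]
pin [207.0, 293.8] 0.64 [ 0.527 -0.075  0.09 ]
plug_p [200.7, 311.6] 0.97 [ 0.526 -0.026  0.07 ]
plug_p [217.4, 273.9] 0.78 [ 0.511 -0.119  0.07 ]
plug_p [221.0, 315.5] 0.74 [ 0.575 -0.052  0.07 ]
dish [153.7, 401.6] 0.56 [0.516 0.276 0.008]
notch [221.2, 314.2] 0.78 [ 0.566 -0.05   0.056]
amber_bottle [269.7, 290.7] 0.78 [ 0.651 -0.171  0.1  ]
amber_bottle [249.7, 345.8] 0.29 [ 0.684 -0.057  0.1  ]
white_jar [244.9, 346.9] 0.96 [ 0.66  -0.032  0.06 ]
screwdriver [170.4, 475.4] 0.73 [0.674 0.384 0.01 ]
screwdriver [198.1, 257.2] 0.6 [ 0.403 -0.102  0.01 ]
evap_dish [347.6, 226.8] 0.72 [ 0.681 -0.351  0.03 ]
evap_dish [168.9, 473.9] 0.67 [0.676 0.368 0.03 ]
evap_dish [199.7, 311.8] 0.45 [ 0.501 -0.008  0.03 ]
timer [343.0, 226.7] 0.65 [ 0.669 -0.346  0.02 ]
top (array([ 0.39 , -0.001,  1.066]), array([ 0.19 ,  0.014, -0.982]))
rack [231.5, 332.4] 0.84 [ 0.515 -0.014  0.03 ]
pin [227.2, 359.0] 0.75 [ 0.516 -0.072  0.09 ]
plug_p [226.2, 335.4] 0.66 [ 0.522 -0.02   0.0
[... 301 characters left out ...]
 0.06 ]
screwdriver [270.6, 368.2] 0.62 [ 0.422 -0.097  0.01 ]
evap_dish [170.5, 175.3] 0.97 [0.671 0.371 0.03 ]
timer [168.2, 465.1] 0.79 [ 0.667 -0.344  0.02 ]
timer [270.9, 367.8] 0.62 [ 0.422 -0.096  0.02 ]
{'clock': 1.2, 'joint_positions': array([ 1.237,  0.536, -0.004,  1.538,  0.003,  1.067, -0.071]), 'dq': array([ 0.001, -0.001, -0.002, -0.   , -0.001, -0.   , -0.001]), 'joint_torque': array([  0.   , -58.333,   1.048, -25.943,   0.012,   0.002,  -0.   ]), 'tool_pos': array([ 0.172, -0.627,  0.231]), 'tool_rot': array([ 3.113,  0.419, -0.   ]), 'wrist_force': array([ 0.117, -0.558, -0.27 ]), 'torque': array([-0.032,  0.062, -0.004]), 'gripper_force': 0.0, 'width': 0.0853841802366642}
```

View pics/top0.png

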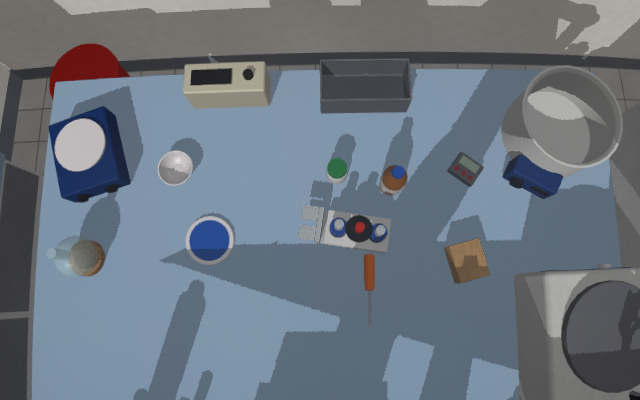

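View pics/scene0.png

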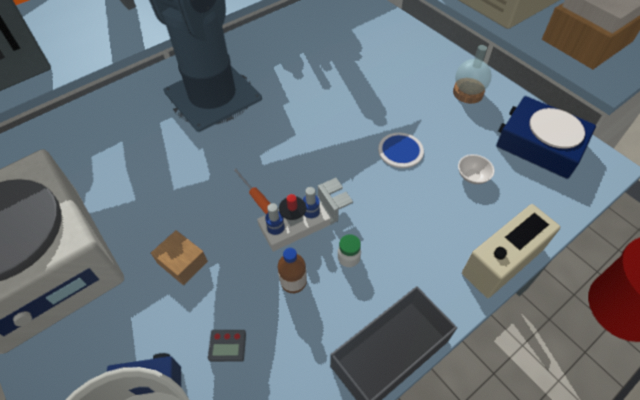

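The top view shows the pin knob at (228,360), the near plug at (228,338), the far plug at (233,378), the notch bracket on the left at (225,312) and the dish at (240,210). The scene view agrees. Next I'll move above the pin with the wrist camera.

```bash
cat >> h.py <<'E'
def go(target,yaw=None):
    """print shift in tool axes (cm); yaw = world angle of tool y line"""
    s=manip.sense();R=cv2.Rodrigues(np.array(s["tool_rot"],float))[0]
    print("pos",s["tool_pos"].round(4),"shift cm",(R.T@(np.array(target)-s["tool_pos"])*100).round(2))
    a=np.arctan2(R[1,1],R[0,1]);print("tool y ang",round(a,3),"x",R[:,0].round(3),"z",R[:,2].round(4))
    if yaw is not None:
        d=(yaw-a+np.pi/2)%np.pi-np.pi/2; print("turn about tool z",round(-d,3))
E
python3 -c "
from h import *
go([.5,-.07,.32],-.13)"
```

```text
pos [ 0.172  -0.6268  0.2313] shift cm [ 46.37 -45.02  -8.87]
tool y ang -1.303 x [ 0.964  0.265 -0.   ] z [-0.e+00 -1.e-04 -1.e+00]
turn about tool z -1.173
```

Call:
step_arm --steps '[[[4.6,-4.5,-2],-0.15,1],[[9,-9,-4],-0.3,1],[[13,-13,-6],-0.45,1],[[18,-17.5,-8],-0.6,1],[[22,-21.5,-9],-0.75,1]]'

```text
clock: 1.82
tool_pos: [0.3242, -0.367, 0.3208]
tool_rot: [2.738, 1.536, 0.0]
wrist_force: [1.3, 1.1, -0.1]
width: 0.0856
gripper_force: 0.0
```

```bash
python3 -c "
from h import *
go([.5,-.07,.32],-.13)"
```

```text
pos [ 0.3242 -0.367   0.3208] shift cm [34.51 -0.47  0.05]
tool y ang -0.548 x [ 0.521  0.853 -0.001] z [ 0.0011 -0.0016 -1.    ]
turn about tool z -0.418
```

Call:
step_arm --steps '[[[6.2,0,0],-0.14,1],[[12.4,0,0],-0.28,1],[[18.6,0,0],-0.42,1],[[24.8,-0.3,0],-0.42,1],[[30,-0.5,0],-0.42,1]]'

```text
clock: 2.45
tool_pos: [0.4773, -0.1083, 0.32]
tool_rot: [2.362, 2.07, 0.001]
wrist_force: [0.8, -0.9, -0.9]
width: 0.0854
gripper_force: 0.0
```

Call:
step_arm --steps '[[[0,0,0],0,1],[[0,0,0],0,1]]'

```text
clock: 2.7
tool_pos: [0.4761, -0.1112, 0.3195]
tool_rot: [2.364, 2.068, -0.001]
wrist_force: [-0.6, -0.1, -0.2]
width: 0.0854
gripper_force: 0.0
```

```bash
python3 - <<'E'
from h import *
np.set_printoptions(precision=3,suppress=True)
p=manip.read_camera("wrist");save(p,"w1.png")
print(ray(p,(200,320)))
for t,z in dict(rack=.03,pin=.11,plug_p=.1,notch=.056).items():
    for f in manip.find_in(t,p)[:3]: print(t,f["location"],round(f["confidence"],2),atz(p,f["location"],z))
go([.5,-.07,.32],-.13)
E
```

```text
(array([ 0.487, -0.035,  0.462]), array([-0.038, -0.289, -0.957]))
rack [79.3, 344.3] 0.95 [0.525 0.001 0.03 ]
pin [137.2, 346.0] 0.81 [ 0.513 -0.069  0.11 ]
plug_p [101.2, 347.9] 0.71 [ 0.521 -0.029  0.1  ]
notch [78.8, 343.9] 0.6 [ 0.523 -0.001  0.056]
pos [ 0.476 -0.112  0.32 ] shift cm [ 4.45  1.82 -0.04]
tool y ang -0.135 x [ 0.135  0.991 -0.   ] z [-0. -0. -1.]
turn about tool z -0.005
```

View pics/w1.png

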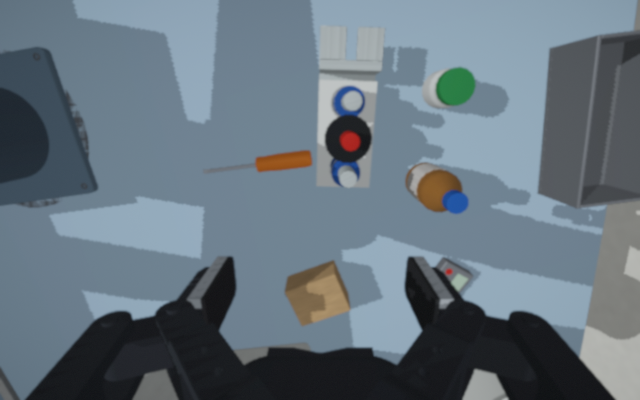

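The wrist view shows the knob at (141,350), the near plug top at (101,351), the far plug top at (177,348) and the notch slot along column ~351 at rows 27–60. The rack's corners are near (187,317) and (186,370).

```bash
python3 - <<'E'
from h import *
np.set_printoptions(precision=4,suppress=True)
p=manip.read_camera("wrist");im=p["img"].astype(int)
r,g,b=im[...,0],im[...,1],im[...,2]
m=(r>120)&(g<70)&(b<70);m[200:]=0
n,l,st,c=cv2.connectedComponentsWithStats(m.astype(np.uint8));i=1+st[1:,4].argmax();print("red",st[i],c[i],atz(p,c[i][::-1],.112))
c0=cv2.resize(p["img"][15:200,300:400],None,fx=5,fy=5,interpolation=cv2.INTER_CUBIC)[:,:,::-1]
cv2.imwrite("pics/w2.png",cv2.resize(c0,None,fx=.64,fy=.64))
for n,rc,z in [("nearTop",(101,351),.108),("farTop",(177,348),.108),("slotA",(30,351),.056),("slotB",(58,351),.056),("c1",(187,317),.03),("c2",(186,370),.03)]: print(n,atz(p,rc,z))
E
```

```text
red [340 132  20  19 290] [349.5483 140.4621] [ 0.5168 -0.0739  0.112 ]
nearTop [ 0.5235 -0.0303  0.108 ]
farTop [ 0.5105 -0.1182  0.108 ]
slotA [0.5378 0.0534 0.056 ]
slotB [0.5344 0.0219 0.056 ]
c1 [ 0.4674 -0.1453  0.03  ]
c2 [ 0.5475 -0.1548  0.03  ]
```

View pics/w2.png

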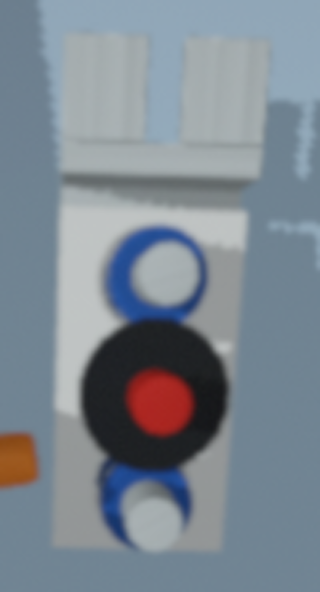

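```bash
python3 -c "
from h import *
go([.5165,-.0735,.2],-.14)"
```

```text
pos [ 0.4761 -0.1115  0.3197] shift cm [ 4.31  3.5  11.96]
tool y ang -0.135 x [ 0.134  0.991 -0.   ] z [-1.e-04 -3.e-04 -1.e+00]
turn about tool z 0.005
```

Call:
step_arm --steps '[[[2.1,1.7,4],0,1],[[4.3,3.5,8],0,1],[[4.3,3.5,11],0,1],[[4.3,3.5,12],0,1],[[4.3,3.5,12],0,1]]'

```text
clock: 3.62
tool_pos: [0.5166, -0.0731, 0.1998]
tool_rot: [-2.365, -2.068, 0.001]
wrist_force: [-0.0, -0.9, 0.0]
width: 0.0852
gripper_force: 0.0
```

```bash
python3 - <<'E'
from h import *
np.set_printoptions(precision=4,suppress=True)
p=manip.read_camera("wrist");save(p,"w3.png");im=p["img"].astype(int)
r,g,b=im[...,0],im[...,1],im[...,2]
m=(r>120)&(g<70)&(b<70)
n,l,st,c=cv2.connectedComponentsWithStats(m.astype(np.uint8));i=1+st[1:,4].argmax();print("red",st[i],c[i],atz(p,c[i][::-1],.112))
print(ray(p,(200,320)))
for R,C in [(100,300),(100,400),(200,300)]:
  print(R,C,atz(p,(R,C),.056),atz(p,(R,C),.108))
go([.5165,-.0735,.082],-.14)
E
```

```text
red [308 188  26  33 585] [319.9573 205.9932] [ 0.5171 -0.0721  0.112 ]
(array([0.5272, 0.0027, 0.3427]), array([-0.0386, -0.2885, -0.9568]))
100 300 [0.5103 0.0145 0.056 ] [0.5133 0.0124 0.108 ]
100 400 [0.6021 0.0022 0.056 ] [0.5885 0.0023 0.108 ]
200 300 [ 0.4953 -0.0811  0.056 ] [ 0.5011 -0.0659  0.108 ]
pos [ 0.5172 -0.0731  0.2005] shift cm [-0.05 -0.08 11.85]
tool y ang -0.134 x [ 0.134  0.991 -0.   ] z [ 0.0011 -0.0004 -1.    ]
turn about tool z 0.006
```

View pics/w3.png

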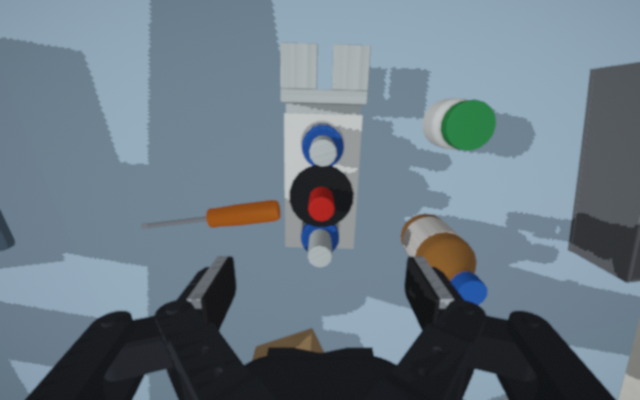

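The closer view shows the knob top near (211,320), the near plug top at (151,323), the far plug top at (256,320), and the slot at columns 317–333, rows 44–88.

```bash
python3 - <<'E'
from h import *
np.set_printoptions(precision=4,suppress=True)
p=manip.read_camera("wrist");im=p["img"]
for n,rc,z in [("knob",(210,320),.112),("nearTop",(151,323),.108),("farTop",(256,320),.108),("slotA",(46,325),.056),("slotB",(86,325),.056),("c1",(248,286),.03),("c2",(249,355),.03),("c3",(112,284.5),.03),("c4",(115,363),.03)]: print(n,atz(p,rc,z))
for r in (55,65,75,85): print(r,im[r,274:376:2].mean(1).astype(int))
E
```

```text
knob [ 0.5174 -0.0758  0.112 ]
nearTop [ 0.5263 -0.0282  0.108 ]
farTop [ 0.5113 -0.1202  0.108 ]
slotA [0.5399 0.0564 0.056 ]
slotB [0.5356 0.0235 0.056 ]
c1 [ 0.4677 -0.1451  0.03  ]
c2 [ 0.5482 -0.1575  0.03  ]
c3 [0.4921 0.0062 0.03  ]
c4 [ 0.5714 -0.0075  0.03  ]
55 [128 129 140 171 173 173 172 173 174 174 171 172 173 175 176 176 172 168
 171 172 168 155 166 168 168 168 168 168 166 170 174 173 173 173 174 175
 172 171 173 174 174 176 174 167 168 171 171 163 166 168 168]
65 [129 129 138 170 173 173 173 173 175 175 172 172 174 175 176 177 172 169
 171 173 170 160 168 169 169 169 169 169 168 170 174 173 173 173 175 176
 172 172 174 175 175 176 173 168 170 172 171 161 167 168 169]
75 [129 129 136 166 174 174 174 172 175 175 172 173 175 176 177 176 172 170
 172 174 170 161 169 169 169 169 169 169 170 174 175 174 174 173 175 175
 172 173 174 175 177 176 171 169 171 173 166 134 129 129 129]
85 [129 130 136 165 174 173 174 173 175 175 172 173 175 176 177 176 172 170
 172 175 169 162 169 170 170 169 170 169 166 175 175 174 174 174 176 174
 172 174 175 176 176 175 170 169 172 173 155 132 129 130 130]
```

```bash
python3 -c "
from h import *
go([.518,-.0753,.084],-.158)"
```

```text
pos [ 0.5175 -0.073   0.2009] shift cm [-0.21  0.06 11.69]
tool y ang -0.134 x [ 0.133  0.991 -0.   ] z [ 1.9e-03 -5.0e-04 -1.0e+00]
turn about tool z 0.024
```

Call:
step_arm --steps '[[[-0.2,0.1,3],0.024,1],[[-0.2,0.1,6],0.024,1],[[-0.2,0.1,9],0.024,1],[[-0.2,0.1,11],0.024,1],[[-0.2,0.1,11.6],0.024,1]]'

```text
clock: 4.35
tool_pos: [0.5178, -0.0751, 0.0838]
tool_rot: [2.389, 2.039, -0.0]
wrist_force: [0.8, -0.5, 0.8]
width: 0.0855
gripper_force: 0.0
```

Call:
step_arm --steps '[[[0,0,0],0,0.6],[[0,0,0],0,0.3],[[0,0,0],0,0],[[0,0,0],0,0],[[0,0,0],0,0]]'

```text
clock: 4.97
tool_pos: [0.518, -0.0748, 0.0844]
tool_rot: [2.388, 2.04, 0.001]
wrist_force: [-1.1, -0.2, 5.9]
width: 0.0201
gripper_force: 58.4
```

Call:
step_arm --steps '[[[0,0,-1],0,0],[[0,0,-2.5],0,0],[[0,0,-4.5],0,0],[[0,0,-7.5],0,0],[[0,0,-10],0,0]]'

```text
clock: 5.6
tool_pos: [0.5178, -0.0746, 0.1857]
tool_rot: [2.388, 2.04, 0.001]
wrist_force: [-0.3, -0.1, -1.6]
width: 0.0204
gripper_force: 58.7
```

```bash
python3 - <<'E'
from h import *
np.set_printoptions(precision=4,suppress=True)
p=manip.read_camera("scene");save(p,"s1.png");print(manip.sense()["wrist_force"])
p=manip.read_camera("wrist");save(p,"w4.png")
for R,C in [(60,300),(60,340),(100,320)]: print(R,C,atz(p,(R,C),.056))
go([.5357,.031,.19],-.158)
E
```

```text
[0.8756 0.0648 0.6575]
60 300 [0.5225 0.0447 0.056 ]
60 340 [0.5564 0.0393 0.056 ]
100 320 [0.5344 0.0098 0.056 ]
pos [ 0.5195 -0.0747  0.1869] shift cm [10.69 -0.06 -0.31]
tool y ang -0.157 x [ 0.156  0.988 -0.   ] z [ 0.0057 -0.0009 -1.    ]
turn about tool z 0.001
```

View pics/w4.png

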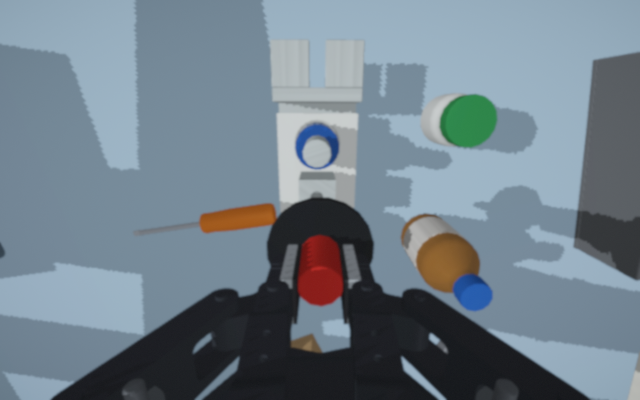

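The pin is in the grip, and the slot centre at (60,317) lines up with the pin's path. Next: carry it over the notch.

Call:
step_arm --steps '[[[2,0,0],0,0],[[5,0,0],0,0],[[8,0,0],0,0],[[10.2,0,0],0,0],[[10.7,0,0],0,0]]'

```text
clock: 6.32
tool_pos: [0.5338, 0.0327, 0.1832]
tool_rot: [-2.385, -2.043, 0.0]
wrist_force: [0.2, -0.0, 0.0]
width: 0.0204
gripper_force: 58.7
```

Call:
step_arm --steps '[[[0,0,2],0,0],[[0,0,4.5],0,0],[[0,0,6.2],0,0],[[0,0,7.2],0,0],[[0,0,7.2],0,0]]'

```text
clock: 6.95
tool_pos: [0.5339, 0.0308, 0.1112]
tool_rot: [-2.388, -2.04, 0.001]
wrist_force: [0.4, 0.7, -1.1]
width: 0.0204
gripper_force: 58.8
```

```bash
python3 - <<'E'
from h import *
p=manip.read_camera("scene");save(p,"s2.png")
go([.5357,.031,.07],-.158);print(manip.sense()["wrist_force"])
q=px(p,[.5357,.031,.09]).astype(int)[0];print(q)
c=p["img"][q[0]-50:q[0]+50,q[1]-60:q[1]+60];cv2.imwrite("pics/s2c.png",cv2.resize(c,None,fx=5,fy=5,interpolation=2)[:,:,::-1])
E
```

```text
pos [0.5344 0.031  0.1118] shift cm [0.02 0.12 4.18]
tool y ang -0.157 x [0.156 0.988 0.   ] z [ 1.e-04  0.e+00 -1.e+00]
turn about tool z 0.001
[0.37899305 0.13868056 0.24501888]
[185 333]
```

View pics/s2c.png

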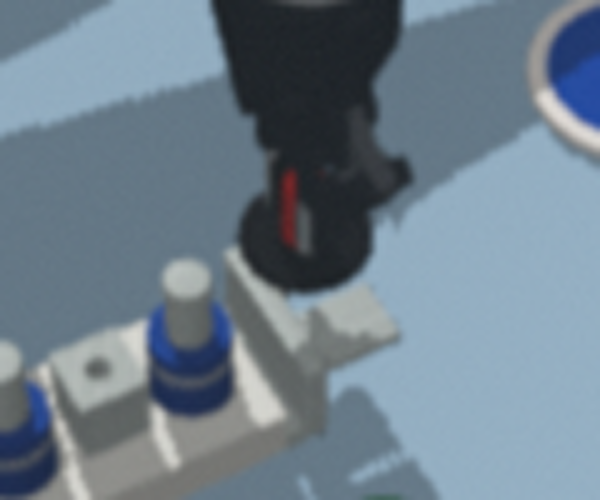

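Both plugs are seated, the pin is held above the shelf, and the bore is now visible at image pixel (208.6,292.4).

```bash
python3 - <<'E'
from h import *
p=manip.read_camera("scene")
b=atz(p,(208.6,292.4),.07);print(b, b+np.array([.157,.9875,0])*.105)
# shelf far corner, top edge of shelf outer right: crop (400,332)
print(atz(p,(135+332/5,273+400/5),.056), atz(p,(135+288/5,273+370/5),.056))
E
```

```text
[ 0.51681234 -0.07295946  0.07      ] [0.53329734 0.03072804 0.07      ]
[0.5785484  0.05352287 0.056     ] [0.55065424 0.05867559 0.056     ]
```

Call:
step_arm --steps '[[[0,0.05,0.5],0,0],[[0,0.05,1],0,0],[[0,0.05,1.5],0,0],[[0,0.05,1.8],0,0],[[0,0.05,1.8],0,0]]'

```text
clock: 7.68
tool_pos: [0.5345, 0.031, 0.0933]
tool_rot: [-2.388, -2.04, 0.001]
wrist_force: [0.6, -0.4, -0.8]
width: 0.0201
gripper_force: 58.8
```

Call:
step_arm --steps '[[[0,0,0.7],0,0],[[0,0,1.4],0,0],[[0,0,2.0],0,0],[[0,0,2.25],0,0],[[0,0,2.25],0,0]]'

```text
clock: 8.3
tool_pos: [0.5347, 0.031, 0.071]
tool_rot: [-2.389, -2.04, 0.0]
wrist_force: [-0.2, 1.0, -1.2]
width: 0.0204
gripper_force: 58.7
```

Call:
step_arm --steps '[[[0,0,0],0,0.35],[[0,0,0],0,0.7],[[0,0,0],0,1],[[0,0,0],0,1],[[0,0,-0.5],0,1]]'

```text
clock: 8.93
tool_pos: [0.5344, 0.0309, 0.0761]
tool_rot: [-2.388, -2.04, 0.001]
wrist_force: [0.4, -0.1, -0.0]
width: 0.0854
gripper_force: 0.0
```

Call:
step_arm --steps '[[[0,0,-2],0,1],[[0,0,-5],0,1],[[0,0,-8],0,1],[[-3,0,-8],0,1],[[-6,0,-8],0,1]]'

```text
clock: 9.55
tool_pos: [0.5256, -0.0288, 0.157]
tool_rot: [2.387, 2.041, 0.001]
wrist_force: [0.6, -0.7, -0.4]
width: 0.0855
gripper_force: 0.0
```

```bash
python3 - <<'E'
from h import *
p=manip.read_camera("scene");q=(205,333)
c1=p["img"][q[0]-50:q[0]+50,q[1]-60:q[1]+60]
p=manip.read_camera("wrist");save(p,"w5.png")
a=cv2.resize(c1,(480,400),interpolation=2);b=p["img"][:240,200:440]
b=cv2.resize(b,(320,320));cv2.imwrite("pics/m5.png",np.hstack([a,np.vstack([b,np.zeros((80,320,3),np.uint8)])])[:,:,::-1])
go([.526,-.0292,.1],-.158)
for rc in [(100,320),(150,320),(200,320)]: print(atz(p,rc,.098),atz(p,rc,.108))
E
```

```text
pos [ 0.5248 -0.0325  0.1562] shift cm [0.36 0.07 5.62]
tool y ang -0.162 x [ 0.161  0.987 -0.003] z [-7.0e-04 -2.5e-03 -1.0e+00]
turn about tool z -0.004
[0.53834651 0.04748369 0.098     ] [0.53828961 0.04719302 0.108     ]
[0.53312407 0.01566252 0.098     ] [0.53332692 0.01695456 0.108     ]
[ 0.52735492 -0.01949021  0.098     ] [ 0.52784471 -0.01644974  0.108     ]
```

View pics/m5.png

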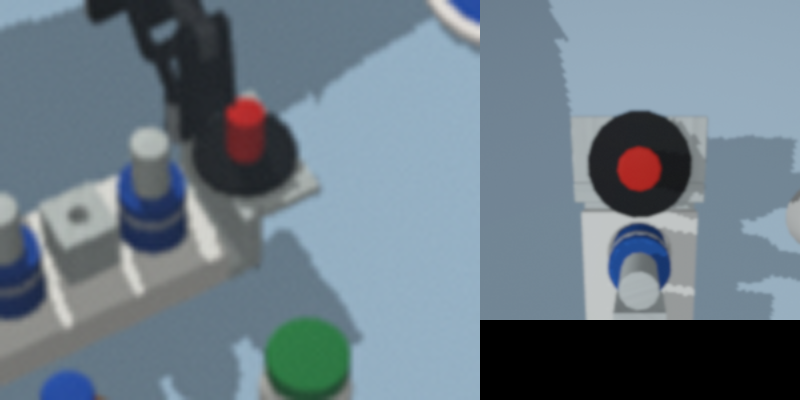

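The pin hangs upright in the notch, with its knob at scene crop (135,246), and both plugs are seated. The tool is over the near plug, whose top is at wrist pixel ≈(217,319).

Call:
step_arm --steps '[[[0,0,0],0,1],[[0,0,2],0,1],[[0,0,5],0,1],[[0,0,7.5],0,1],[[0,0,8.2],0,1]]'

```text
clock: 10.28
tool_pos: [0.5246, -0.0268, 0.073]
tool_rot: [-2.385, -2.041, 0.002]
wrist_force: [-1.0, -0.6, 0.0]
width: 0.0853
gripper_force: 0.0
```

Call:
step_arm --steps '[[[0,0,0],0,0.6],[[0,0,0],0,0.3],[[0,0,0],0,0],[[0,0,0],0,0],[[0,0,0],0,0]]'

```text
clock: 10.9
tool_pos: [0.5256, -0.0283, 0.0749]
tool_rot: [2.388, 2.04, 0.0]
wrist_force: [-2.3, -0.7, 5.0]
width: 0.0205
gripper_force: 58.5
```

Call:
step_arm --steps '[[[0,0,-0.8],0,0],[[0,0,-2],0,0],[[0,0,-3.5],0,0],[[0,0,-4.5],0,0],[[0,0,-4.5],0,0]]'

```text
clock: 11.52
tool_pos: [0.5261, -0.0284, 0.1202]
tool_rot: [2.388, 2.039, 0.002]
wrist_force: [0.1, 0.0, -5.6]
width: 0.0208
gripper_force: 59.0
```

Call:
step_arm --steps '[[[0,0,0],0,0],[[0,0,0],0,0],[[0,0,0],0,0]]'

```text
clock: 11.9
tool_pos: [0.5251, -0.0283, 0.1187]
tool_rot: [-2.388, -2.04, 0.001]
wrist_force: [0.6, 0.8, -5.6]
width: 0.0205
gripper_force: 59.0
```

```bash
python3 - <<'E'
from h import *
F=[];T=[]
for i in range(8):
    p=manip.read_camera("scene");s=manip.sense();F.append(s["wrist_force"]);T.append(s["joint_torque"])
print(np.mean(F,0),np.std(F,0),np.mean(T,0).round(2)); go([.5256,-.0283,.0749],-.158)
c=p["img"][155:255,253:373];cv2.imwrite("pics/s6.png",cv2.resize(c,None,fx=4,fy=4)[:,:,::-1])
E
```

```text
[-0.22885206 -0.12222316 -5.31459881] [0.52962964 0.39305432 0.37598904] [-0.000e+00 -5.152e+01 -6.190e+00 -2.062e+01  1.000e-02  1.000e-02
 -0.000e+00]
pos [ 0.5253 -0.0283  0.1191] shift cm [0.   0.03 4.42]
tool y ang -0.157 x [ 0.156  0.988 -0.   ] z [-1.e-04 -0.e+00 -1.e+00]
turn about tool z 0.001
```

Call:
step_arm --steps '[[[0,0,1.2],0,0],[[0,0,2.4],0,0],[[0,0,3.4],0,0],[[0,0,4.2],0,0],[[0,0,4.5],0,0]]'

```text
clock: 12.92
tool_pos: [0.5252, -0.0281, 0.0748]
tool_rot: [-2.389, -2.04, 0.002]
wrist_force: [-9.9, -0.1, 31.6]
width: 0.0203
gripper_force: 63.2
```

Call:
step_arm --steps '[[[0,0,0],0,0],[[0,0,0],0,0.35],[[0,0,0],0,0.7],[[0,0,0],0,1],[[0,0,0],0,1]]'

```text
clock: 13.55
tool_pos: [0.5255, -0.0283, 0.0741]
tool_rot: [2.389, 2.04, 0.0]
wrist_force: [0.1, 0.8, 0.8]
width: 0.082
gripper_force: 0.0
```

Call:
step_arm --steps '[[[0,0,-3],0,1],[[0,0,-6.5],0,1],[[-4.5,0,-7],0,1],[[-9.2,0,-7],0,1],[[-9.2,0,-7],0,1]]'

```text
clock: 14.18
tool_pos: [0.51, -0.124, 0.1439]
tool_rot: [2.395, 2.031, -0.003]
wrist_force: [0.3, 0.4, -0.4]
width: 0.0853
gripper_force: 0.0
```

```bash
python3 - <<'E'
from h import *
p=manip.read_camera("scene");c1=p["img"][155:255,253:373]
w=manip.read_camera("wrist")
a=cv2.resize(c1,(480,400),interpolation=2);b=cv2.resize(w["img"][60:300,200:440],(320,320))
cv2.imwrite("pics/m7.png",np.hstack([a,np.vstack([b,np.zeros((80,320,3),np.uint8)])])[:,:,::-1])
go([.5112,-.1200,.0749],-.158)
for r in(150,200,250): print(atz(w,(r,320),.108))
E
```

```text
pos [ 0.511  -0.1192  0.1441] shift cm [-0.08  0.04  6.92]
tool y ang -0.158 x [0.157 0.988 0.   ] z [ 1.e-04  4.e-04 -1.e+00]
turn about tool z 0.0
[ 0.51960048 -0.06806244  0.108     ]
[ 0.51449598 -0.09932089  0.108     ]
[ 0.50881029 -0.1341388   0.108     ]
```

View pics/m7.png

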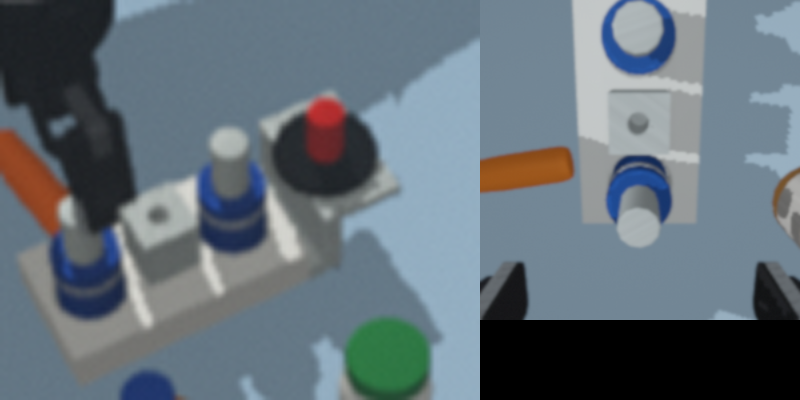

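The near plug is back in its pocket and upright, the pin is still in the notch, and the far plug's top is at wrist pixel ≈(231,319), under the tool.

Call:
step_arm --steps '[[[0,0,2],0,1],[[0,0,4.5],0,1],[[0,0,6.5],0,1],[[0,0,6.9],0,1],[[0,0,6.9],0,1]]'

```text
clock: 14.9
tool_pos: [0.5114, -0.1181, 0.0754]
tool_rot: [-2.387, -2.042, -0.001]
wrist_force: [0.0, -0.8, 1.2]
width: 0.0854
gripper_force: 0.0
```

Call:
step_arm --steps '[[[0,0,0],0,0.6],[[0,0,0],0,0.3],[[0,0,0],0,0],[[0,0,0],0,0],[[0,0,0],0,0]]'

```text
clock: 15.52
tool_pos: [0.511, -0.1192, 0.0755]
tool_rot: [2.389, 2.04, -0.0]
wrist_force: [-1.7, 0.3, 6.0]
width: 0.0205
gripper_force: 58.5
```

Call:
step_arm --steps '[[[0,0,-0.8],0,0],[[0,0,-2],0,0],[[0,0,-3.5],0,0],[[0,0,-4.5],0,0],[[0,0,-4.5],0,0]]'

```text
clock: 16.15
tool_pos: [0.5117, -0.1194, 0.1212]
tool_rot: [2.388, 2.039, 0.002]
wrist_force: [-1.1, 0.5, -1.1]
width: 0.0206
gripper_force: 58.7
```

Call:
step_arm --steps '[[[0,0,0],0,0],[[0,0,0],0,0],[[0,0,0],0,0]]'

```text
clock: 16.52
tool_pos: [0.5107, -0.1191, 0.1198]
tool_rot: [-2.388, -2.04, 0.001]
wrist_force: [0.7, 0.0, -1.9]
width: 0.0202
gripper_force: 58.7
```

```bash
python3 - <<'E'
from h import *
F=[]
for i in range(8):
    p=manip.read_camera("scene");s=manip.sense();F.append(s["wrist_force"])
print(np.mean(F,0),np.std(F,0)); go([.5112,-.1200,.0749],-.158)
E
```

```text
[ 0.16581952 -0.21986114 -1.82893922] [0.67957183 0.35009251 0.29141411]
pos [ 0.511  -0.1192  0.1201] shift cm [-0.08  0.04  4.52]
tool y ang -0.157 x [ 0.156  0.988 -0.   ] z [-1.e-04 -0.e+00 -1.e+00]
turn about tool z 0.001
```

Far weighs 1.8 N and near weighs 5.3 N, so the near plug is the heavier one. I'll put the far plug back and fetch the near one.

Call:
step_arm --steps '[[[0,0,1.2],0,0],[[0,0,2.4],0,0],[[0,0,3.4],0,0],[[0,0,4.2],0,0],[[0,0,4.4],0,0]]'

```text
clock: 17.55
tool_pos: [0.5105, -0.119, 0.0755]
tool_rot: [-2.388, -2.04, 0.001]
wrist_force: [-3.4, 0.0, 9.4]
width: 0.0206
gripper_force: 59.7
```

Call:
step_arm --steps '[[[0,0,0],0,0],[[0,0,0],0,0.35],[[0,0,0],0,0.7],[[0,0,0],0,1],[[0,0,0],0,1]]'

```text
clock: 18.18
tool_pos: [0.5111, -0.1192, 0.0762]
tool_rot: [2.389, 2.04, 0.0]
wrist_force: [0.3, -0.1, 0.1]
width: 0.0819
gripper_force: 0.0
```

Call:
step_arm --steps '[[[0,0,-3],0,1],[[0,0,-6.5],0,1],[[4.5,0,-7],0,1],[[9.2,0,-7],0,1],[[9.2,0,-7],0,1]]'

```text
clock: 18.8
tool_pos: [0.526, -0.0235, 0.1467]
tool_rot: [-2.381, -2.048, -0.004]
wrist_force: [-0.0, 0.3, -1.0]
width: 0.0852
gripper_force: 0.0
```

```bash
python3 - <<'E'
from h import *
p=manip.read_camera("scene");c1=p["img"][155:255,253:373]
w=manip.read_camera("wrist")
a=cv2.resize(c1,(480,400),interpolation=2);b=cv2.resize(w["img"][60:300,200:440],(320,320))
cv2.imwrite("pics/m8.png",np.hstack([a,np.vstack([b,np.zeros((80,320,3),np.uint8)])])[:,:,::-1])
go([.5255,-.0283,.0749],-.158)
t=manip.read_camera("top");im=t["img"].astype(int)
m=((im[...,2]>100)&(im[...,0]<60)).astype(np.uint8);m[:,:180]=0;m[:,245:]=0;m[:200]=0;m[280:]=0
n,l,st,c=cv2.connectedComponentsWithStats(m);i=1+st[1:,4].argmax();print(st[i],c[i],atz(t,c[i][::-1],.008))
E
```

```text
pos [ 0.5252 -0.0284  0.146 ] shift cm [0.01 0.03 7.11]
tool y ang -0.156 x [ 0.155  0.988 -0.001] z [-4.e-04 -5.e-04 -1.e+00]
turn about tool z 0.002
[ 190  221   39   39 1196] [208.95986622 240.159699  ] [0.50046576 0.28634796 0.008     ]
```

View pics/m8.png

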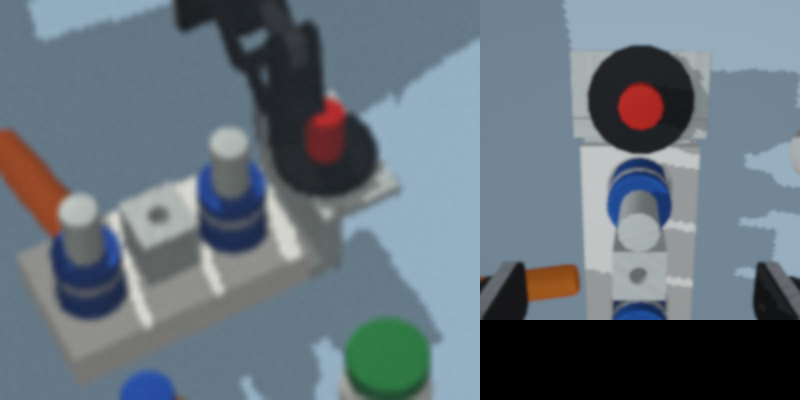

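Both plugs are seated and upright, and the pin is in the notch. The dish is at (0.500, 0.286). Next: grip the near plug and lift it.

Call:
step_arm --steps '[[[0,0,2],0,1],[[0,0,4.5],0,1],[[0,0,6.7],0,1],[[0,0,7.1],0,1],[[0,0,7.1],0,1]]'

```text
clock: 19.58
tool_pos: [0.5254, -0.0291, 0.0753]
tool_rot: [2.39, 2.039, -0.0]
wrist_force: [0.1, 0.3, -0.5]
width: 0.0857
gripper_force: 0.0
```

Call:
step_arm --steps '[[[0,0,0],0,0.6],[[0,0,0],0,0.3],[[0,0,0],0,0],[[0,0,0],0,0],[[0,0,0],0,0]]'

```text
clock: 20.2
tool_pos: [0.5252, -0.0282, 0.0755]
tool_rot: [2.389, 2.041, -0.001]
wrist_force: [-2.2, 0.2, 5.5]
width: 0.0205
gripper_force: 58.5
```

Call:
step_arm --steps '[[[0,0,-1],0,0],[[0,0,-3],0,0],[[0,0,-6],0,0],[[0,0,-10],0,0],[[0,0,-13],0,0]]'

```text
clock: 20.82
tool_pos: [0.5251, -0.0283, 0.2066]
tool_rot: [2.389, 2.041, 0.0]
wrist_force: [-0.1, -0.2, -5.3]
width: 0.0206
gripper_force: 59.5
```

```bash
python3 -c "
from h import *
go([.5005,.2865,.205])"
```

```text
pos [ 0.5251 -0.0283  0.2066] shift cm [30.71 -7.34  0.16]
tool y ang -0.157 x [0.156 0.988 0.   ] z [ 1.e-04  0.e+00 -1.e+00]
```

Call:
step_arm --steps '[[[2,-0.5,0],0,0],[[6,-1.5,0],0,0],[[11,-2.6,0],0,0],[[15,-3.6,0],0,0],[[18,-4.3,0],0,0]]'

```text
clock: 21.45
tool_pos: [0.5099, 0.1582, 0.205]
tool_rot: [-2.386, -2.042, 0.001]
wrist_force: [0.5, 0.5, -4.1]
width: 0.0205
gripper_force: 59.5
```

Call:
step_arm --steps '[[[4,-1,0.5],0,0],[[8,-2,1.5],0,0],[[11,-2.6,2.5],0,0],[[12.5,-3,3],0,0],[[12.7,-3.05,3],0,0]]'

```text
clock: 22.08
tool_pos: [0.5001, 0.2865, 0.1747]
tool_rot: [-2.387, -2.042, 0.002]
wrist_force: [-0.5, -0.6, -5.3]
width: 0.0202
gripper_force: 59.4
```

Call:
step_arm --steps '[[[0,0,0],0,0],[[0,0,0],0,0],[[0,0,0],0,0],[[0,0,0],0,0]]'

```text
clock: 22.58
tool_pos: [0.5009, 0.286, 0.1753]
tool_rot: [2.389, 2.04, 0.0]
wrist_force: [-0.1, 0.6, -5.2]
width: 0.0203
gripper_force: 59.4
```

```bash
python3 - <<'E'
from h import *
p=manip.read_camera("scene");save(p,"s9.png")
go([.5005,.2865,.176]);s=manip.sense();print(s["wrist_force"],s["gripper_force"])
E
```

```text
pos [0.5009 0.2861 0.1752] shift cm [ 0.03 -0.05 -0.08]
tool y ang -0.157 x [ 0.157  0.988 -0.   ] z [ 1.e-04 -1.e-04 -1.e+00]
[ 0.60227884  0.60264332 -4.83861351] 59.41981315612793
```

View pics/s9.png

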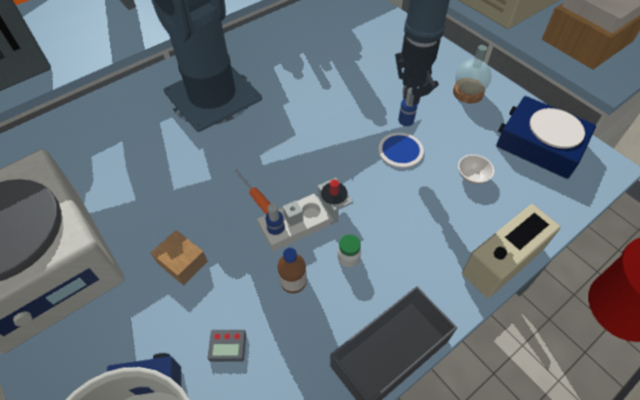

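The heavier plug is held upright over the dish at (112,407). The lighter plug is seated at (222,275), the pin is in the notch at (190,335), and the other things have not moved.

```bash
python3 -c "
from cell import manip
print(manip.sign_off())"
```

```text
the job is handed in; nothing more can be done
None
```

I handed the job in at about 23 s; no verdict came back. The arm holds the heavier plug (the one next to the notch, 5.3 N against 1.8 N) upright about 10 cm above the dish, with the lighter plug seated, the pin in the notch and the other things not touched.

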